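# Put bottles and vial on their coasters and nest the dish

### The job

Tidy the bench: stand the red-capped bottle, the orange-capped bottle and the black-capped vial each on the drip coaster of its cap's colour, inside the rim, and turn the D-shaped steel dish so that it nests flat in the green tray of the same outline. Keep the bottles and the vial upright, and leave the empty beaker and the upright roll of film that stand among them where they are.

Things in the scene. Friction and masses are not known exactly. Their poses are not given: they have to be found in the camera images.
- red_bottle: White plastic bottle with screw cap, the cap red, loose, standing upright. Body 48 mm in diameter up to 95 mm above the underside, narrower cap above it, 111 mm tall overall, about 0.15 kg; safe to grip on the body. Origin: centre of its underside, z up; its yaw does not matter.
- orange_bottle: White plastic bottle with screw cap, the cap orange, loose, standing upright. Body 36 mm in diameter up to 65 mm above the underside, narrower cap above it, 76 mm tall overall, about 0.04 kg; safe to grip on the body. Origin: centre of its underside, z up; its yaw does not matter.
- black_vial: Small white sample vial with screw cap, the cap black, loose, standing upright. Body 23 mm in diameter up to 40 mm above the underside, narrower cap above it, 52 mm tall overall, about 0.03 kg; safe to grip on the body. Origin: centre of its underside, z up; its yaw does not matter.
- dish: Bright steel open dish, D-shaped from above, loose. 60 mm wide (along x): square end at y = -52 mm, straight sides to y = +25 mm, half-round end of radius 30 mm to y = +55 mm. Walls vertical, 3 mm thick, 40 mm high (1.6 mm round bead on top), about 0.15 kg. Can be gripped across the straight sides. Origin: mid-width, on its underside; +y to the round end, z up.
- red_coaster: Round red drip coaster, fixed to the worktop. A flat floor 68 mm across, 3 mm above the worktop, inside a raised rim 4 mm wide and 7 mm high. Belongs to the container whose cap has the same colour (48 mm in diameter). Origin: its centre, on the worktop, z up; its yaw does not matter.
- orange_coaster: Round orange drip coaster, fixed to the worktop. A flat floor 56 mm across, 3 mm above the worktop, inside a raised rim 4 mm wide and 7 mm high. Belongs to the container whose cap has the same colour (36 mm in diameter). Origin: its centre, on the worktop, z up; its yaw does not matter.
- black_coaster: Round black drip coaster, fixed to the worktop. A flat floor 44 mm across, 3 mm above the worktop, inside a raised rim 4 mm wide and 7 mm high. Belongs to the container whose cap has the same colour (23 mm in diameter). Origin: its centre, on the worktop, z up; its yaw does not matter.
- outer_tray: Green tray of the dish's D shape, fixed. Inside 70 mm wide (x), from y = -57 mm (square end) to +60 mm (round end): 5 mm clear all round the dish. Floor 3 mm above the worktop, walls 3 mm thick, 13 mm high (1.8 mm round bead on top). Origin: on the worktop, below where the centred dish's origin comes; +y to the round end, z up. At the start the dish is turned up to 1.2 rad from it.
- beaker: Empty clear beaker, 53 mm in diameter, 69 mm tall, loose, standing upright; a bystander. Origin: centre of its underside.
- film_roll: White roll of sealing film with a brown core, standing on end, 54 mm in diameter, 100 mm tall, loose; a bystander. Origin: centre of its underside.

How it is judged:
By the outcome, as a careful person would: the job done as asked, in the order asked, and still so for the second after the job is handed in, with the robot touching nothing.
It also fails if it takes over 109 s, if anything falls off the work surface, if the arm or the gripper's body presses on something with over 40 N, if the wrist force passes 120 N, or if a joint passes its speed limit or range.

### The arm

A 6-joint arm with a two-finger parallel gripper is mounted at the origin on a cart in front of the work surface, level with it; the furniture and walls round the work are solid. World frame = base frame: x ahead of the robot, y to its left, z up, the work surface at z = 0. Lengths are in m, angles in rad, forces in N, time in s.
With the tool pointing down it reaches from about 0.35 to 0.975 m from the base axis. Payload 4.9 kg.
Tool frame: the origin (TCP) lies at the very end of the fingers, on their centre line; the grasp point (between the pads) lies 19 mm behind it; x points along the fingers, y is the direction in which the jaws open and shut, and the axes are right-handed (so a half turn about x gives the same grasp; the last joint's range is limited). The gripper opens to 85 mm and grips with 20 to 120 N. Pads are 22 mm wide; open, the fingers measure 114 mm over their backs; the gripper's body (76 mm by 85 mm) begins 54 mm behind the grasp point. The pads swing forward as they close: fully open they stand 13 mm farther back than shut.
Start: joints at [-0.119, 0.053, 1.613, -0, 1.476, -0.119], TCP at [0.625, 0, 0.231] pointing down, gripper open.
Joint ranges: [-3.01, 3.01], [-1.01, 2.22], [0.06, 2.58], [-1.02, 4.17], [0.09, 2.62], [-3.14, 3.14]. Speed limits (rad/s): [2.57, 2.57, 3.14, 3.14, 3.14, 3.14].

### API

Orientations are given as a rotation vector (axis times angle).
In Python, from station import ctrl, get_image, calibration, finish_job, search_frame, cut_out, mark_of gives the robot as it stands. The module is installed in compiled form; this text tells all that it offers.
- The arm moves only by the tool arm_command, never from a script. Its argument "plan" is a list that holds one entry, the list of rows, each a list of 7 numbers: the shift along the tool's x, y, z in m, then the turn, a rotation vector about the tool's x, y, z in degrees, then the finger opening in m, from 0 to 0.0854. A call has 1 to 20 rows; each row shifts and turns the pose as measured when the row begins, along the tool's axes as they then stand; what a row does not reach is not made up. A row lasts 1/12 s, in which the tool goes at most 41.7 mm and 7.16 degrees, less where a joint would pass 70% of its speed; a pose out of reach is approached as far as the arm can. A call with a gripper value outside its range is refused whole. The fingers move at their own pace and stop on an object; "squeeze" is the grip in N (left out, the last holds). Time passes only in rows, so rows that do not move let the fingers close. It gives the time, the measured TCP pose, the force and the opening at its end, in the units of the state.
- ctrl.get_obs(): the state, without advancing time (a new reading comes with each control period).
- get_image(name): name is "scene" or "side" or "wrist"; returns the picture (384x512x3 uint8, red, green, blue); there is no depth.
- calibration(name): a dict with "fx", "fy", "cx", "cy" (pixels), "k1" (the pictures are not rectified: a ray, as slopes to the right and down, at radius r is drawn at 1 + k1 r^2 times it, then the intrinsics apply), "cam_to_world" (4x4, takes a point from camera to world coordinates); the wrist camera has in their place "hand_eye" (4x4, takes a point from camera to tool coordinates, whose origin is the TCP and whose axes are the tool frame's). Camera axes: x right, y down, z forward; pixel columns grow to the right and rows downward; lengths in m; the calibration is good to about 2 mm. A picture is of the moment at which its call begins: read the wrist's pose just before it. calibration takes no time and is no camera call.
- finish_job(): hands the job in, once; it reports no verdict.
Trained networks look in the newest picture that a camera, given by its name, has taken for a name from the list of things; names that differ only in an ending like _2 or _b are one class to them, and where a whole thing is asked for, a point or a joint stands for the part that bears it (a point fixed in the world has none). Each returns a list of dicts, best first, with "conf" (0 to 1); they miss things now and then, are a little off and sometimes report something else, mostly with a low value. They report only what shows in the picture. A call takes as long as a camera call.
- search_frame(camera, thing): "at" ([x, y, z] in m, in the coordinates of the camera as it stood for that picture, good to about 4 mm: the middle of the surface that is visible of it).
- cut_out(camera, thing): "mask" (384x512 bool, what is visible of it).
- mark_of(camera, thing): "at" ([x, y, z] in m, in the coordinates of the camera as it stood for that picture, good to about 4 mm: a listed point, or the origin of a listed thing).
The state is a dict: "t": time; "q": joint angles; "dq": joint speeds; "effort": joint torques, N m; "tool_pos": TCP position; "tool_rot": TCP orientation; "contact_force": force on the tool from outside, world axes, zero at the start; "wrist_torque": the same for the moment, N m; "opening": finger opening in m.
Only numpy, scipy, OpenCV 4.12 (cv2) and the standard library are available. Lean on these libraries where they do the work, as an engineer would, in place of code of your own. Each camera call takes 0.05 s, during which the arm holds its last target. There are 200 camera calls.

## Working session

There is one attempt and no reset: what is moved stays moved. The work goes in short steps, Python scripts to look and compute and a tool call to move; the robot and the scene stay as the last step left them, time stands still between calls to the robot, and variables do not carry over. Pictures are saved under pics/ and viewed, about 12 in all and at most 16, crops included, and the job is handed in when it is done.

Besides the shell and the picture viewer there is one more tool, called after "Emit:" by a JSON object that holds its "api" and its "payload". arm_command: Moves the arm, as the interface text tells. Its arguments: {"type":"object","properties":{"plan":{"type":"array","items":{"type":"array","items":{"type":"array","items":{"type":"number"}}}},"squeeze":{"type":"number"}},"required":["plan"]}

```bash
mkdir -p pics
cat > h.py <<'E'
import numpy as np, cv2
from station import ctrl, get_image, calibration, finish_job, search_frame, cut_out, mark_of
from scipy.spatial.transform import Rotation as R
def T_cam(name):
    c=calibration(name)
    if name!="wrist": return np.array(c["cam_to_world"])
    o=ctrl.get_obs(); T=np.eye(4); T[:3,:3]=R.from_rotvec(o["tool_rot"]).as_matrix(); T[:3,3]=o["tool_pos"]
    return T@np.array(c["hand_eye"])
def w(T,p): return (T@np.r_[p,1])[:3]
def snap(name,fn=None):
    T=T_cam(name); im=get_image(name)
    if fn: cv2.imwrite("pics/"+fn,im[:,:,::-1])
    return T,im
def ray(name,T,uv,z):
    c=calibration(name); d=np.array([(uv[0]-c["cx"])/c["fx"],(uv[1]-c["cy"])/c["fy"]]); s=d.copy()
    for _ in range(20): s=d/(1+c["k1"]*(s@s))
    v=T[:3,:3]@np.r_[s,1]; return T[:3,3]+v*(z-T[2,3])/v[2]
def proj(name,T,p):
    c=calibration(name); q=np.linalg.inv(T)@np.r_[p,1]; s=q[:2]/q[2]; s=s*(1+c["k1"]*(s@s)); return s*[c["fx"],c["fy"]]+[c["cx"],c["cy"]]
E
python3 - <<'E'
from h import *
np.set_printoptions(precision=3,suppress=True)
N="red_bottle orange_bottle black_vial dish red_coaster orange_coaster black_coaster outer_tray beaker film_roll".split()
ims=[]
for cam in("scene","side"):
    T,im=snap(cam,cam+"0.png"); print(cam,T[:3,3])
    for n in N:
        print(n,[(w(T,np.array(r["at"])),round(r["conf"],2)) for r in mark_of(cam,n)[:2]])
o=ctrl.get_obs();print(o["tool_rot"],o["tool_pos"],R.from_rotvec(o["tool_rot"]).as_matrix())
print(calibration("wrist"))
E
```

```text
scene [-0.176 -0.814  0.849]
red_bottle [(array([ 0.609, -0.164, -0.   ]), 0.73)]
orange_bottle [(array([ 0.616,  0.153, -0.004]), 0.77)]
black_vial [(array([ 0.598,  0.009, -0.002]), 0.62)]
dish [(array([ 0.443, -0.158, -0.003]), 0.87), (array([0.606, 0.315, 0.   ]), 0.37)]
red_coaster [(array([ 0.439, -0.334, -0.001]), 0.61), (array([ 0.609, -0.159,  0.   ]), 0.35)]
orange_coaster [(array([0.605, 0.318, 0.002]), 0.65)]
black_coaster [(array([ 0.452,  0.341, -0.006]), 0.51)]
outer_tray [(array([0.442, 0.173, 0.002]), 0.77)]
beaker [(array([ 0.597, -0.321, -0.002]), 0.83)]
film_roll [(array([ 0.457,  0.004, -0.004]), 0.95)]
side [0.194 0.71  0.666]
red_bottle [(array([ 0.606, -0.162,  0.001]), 0.87)]
orange_bottle [(array([0.615, 0.157, 0.001]), 0.75), (array([ 0.449, -0.155,  0.001]), 0.52)]
black_vial [(array([0.619, 0.156, 0.004]), 0.56), (array([ 0.603,  0.01 , -0.002]), 0.44)]
dish [(array([ 0.45 , -0.156,  0.001]), 0.64)]
red_coaster []
orange_coaster [(array([0.611, 0.319, 0.003]), 0.95)]
black_coaster [(array([ 0.458,  0.341, -0.   ]), 0.86), (array([ 0.603,  0.012, -0.002]), 0.31)]
outer_tray [(array([0.442, 0.175, 0.003]), 0.6)]
beaker [(array([ 0.599, -0.321,  0.002]), 0.85), (array([ 0.437, -0.34 , -0.001]), 0.38)]
film_roll [(array([0.459, 0.006, 0.002]), 0.58), (array([ 0.451, -0.159,  0.001]), 0.26)]
[ 1.209  1.209 -1.209] [0.625 0.    0.231] [[ 0.  1.  0.]
 [ 0.  0. -1.]
 [-1.  0. -0.]]
{'fx': 274.4889122589856, 'fy': 274.4889122589856, 'cx': 254.35821098800307, 'cy': 192.49780121814103, 'k1': -0.0013889622249713316, 'hand_eye': array([[-0.   , -0.281,  0.96 , -0.144],
       [ 1.   , -0.   ,  0.   , -0.   ],
       [ 0.   ,  0.96 ,  0.281, -0.071],
       [ 0.   ,  0.   ,  0.   ,  1.   ]])}
```

View pics/scene0.png

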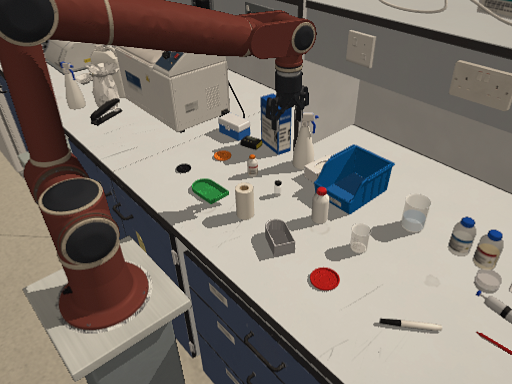

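View pics/side0.png

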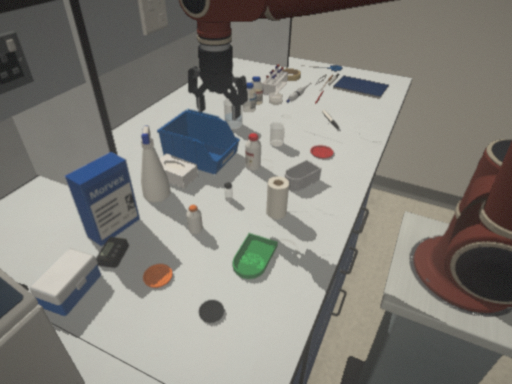

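The networks agree across both cameras, to within about 6 mm. The pictures show the red bottle at about (320,205) in scene, the D-dish at (280,238), and the green tray at (210,190). A blue bin stands behind the red bottle. I'll go above the red bottle and look from close by.

Emit:
{"api": "arm_command", "payload": {"plan": [[[0,-0.004,0.033,0,0,0,0.0854],[0,-0.004,0.033,0,0,0,0.0854],[0,-0.004,0.033,0,0,0,0.0854],[0,-0.004,0.033,0,0,0,0.0854],[0,-0.002,0.031,0,0,0,0.0854],[0,0,0,0,0,0,0.0854]]]}}

```text
t: 1.6
tool_pos: [0.6071, -0.1668, 0.2314]
tool_rot: [1.204, 1.211, -1.203]
contact_force: [-0.3, -0.9, -0.4]
opening: 0.0857
```

```bash
cat > look.py <<'E'
import sys
from h import *
np.set_printoptions(precision=4,suppress=True)
cam=sys.argv[1]; fn=sys.argv[2]
T,im=snap(cam,None if fn=="-" else fn); o=ctrl.get_obs(); print("t",o["t"],"tcp",o["tool_pos"],"rot",o["tool_rot"],"open",o["opening"])
for n in sys.argv[3:]:
    for r in mark_of(cam,n)[:2]: print(n,w(T,np.array(r["at"])),round(r["conf"],2))
E
python3 look.py wrist w1.png red_bottle dish red_coaster beaker
python3 -c "
from h import *
T=T_cam('side')
for uv in [(208,167),(162,137),(238,148)]: print(ray('side',T,uv,0))
T=T_cam('scene')
for uv in [(316,186),(348,207),(393,175)]: print(ray('scene',T,uv,0))
"
```

```text
t 1.65 tcp [ 0.6073 -0.1647  0.2314] rot [ 1.2053  1.2131 -1.2015] open 0.08547092086618442
red_bottle [ 0.6062 -0.1635  0.0001] 0.65
dish [ 0.4473 -0.1543  0.0024] 0.76
red_coaster [ 0.6067 -0.1628 -0.0016] 0.68
beaker [ 0.5971 -0.3213  0.0039] 0.94
[ 0.73032135 -0.09554063  0.        ]
[ 0.96551559 -0.17958771  0.        ]
[ 0.69901189 -0.23554022  0.        ]
[ 0.72211977 -0.04344497  0.        ]
[ 0.71376209 -0.18569785  0.        ]
[ 0.96131819 -0.17544145  0.        ]
```

View pics/w1.png

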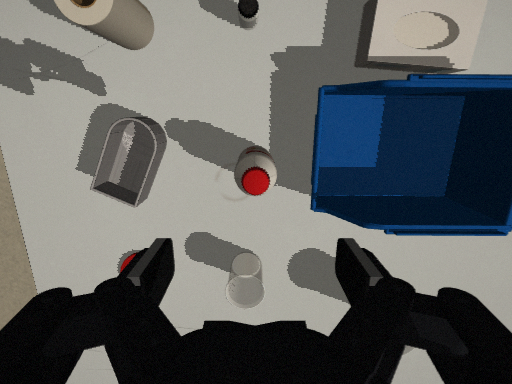

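The wrist view shows the red cap at (256,181) with free room round it; the bin edge is about 85 mm away. Now descending and gripping.

Emit:
{"api": "arm_command", "payload": {"plan": [[[0.036,0,0,0,0,0,0.0854],[0.036,0,-0.001,0,0,0,0.0854],[0.036,0,0,0,0,0,0.0854],[0.036,0,0,0,0,0,0.0854],[0.025,0,0,0,0,0,0.0854],[0.005,0,0,0,0,0,0.0854],[0,0,0,0,0,0,0.0854],[0,0,0,0,0,0,0.04],[0,0,0,0,0,0,0.04],[0,0,0,0,0,0,0.04],[0,0,0,0,0,0,0.04],[0,0,0,0,0,0,0.04],[0,0,0,0,0,0,0.04],[0,0,0,0,0,0,0.04]]], "squeeze": 40}}

```text
t: 3.02
tool_pos: [0.6194, -0.1502, 0.0666]
tool_rot: [1.195, 1.202, -1.171]
contact_force: [0.7, -0.0, -1.9]
opening: 0.0449
```

```bash
python3 look.py wrist w2.png red_bottle; python3 -c "
from h import *
o=ctrl.get_obs();print(R.from_rotvec(o['tool_rot']).as_matrix().round(3),o['contact_force'],o['dq'],o['tool_pos'],o['opening'])"
```

```text
t 3.0667 tcp [ 0.6194 -0.1502  0.0666] rot [ 1.1953  1.2015 -1.1715] open 0.04539731618471409
red_bottle [ 0.6091 -0.1657  0.0071] 0.59
[[ 0.024  0.999  0.03 ]
 [-0.004  0.03  -1.   ]
 [-1.     0.024  0.005]] [ 0.34889324 -0.25999738 -1.34738333] [ 0.00179927  0.00478726  0.0065655   0.00067657  0.00270304 -0.00088955] [ 0.61927556 -0.15015428  0.0663114 ] 0.04543352686634296
```

View pics/w2.png

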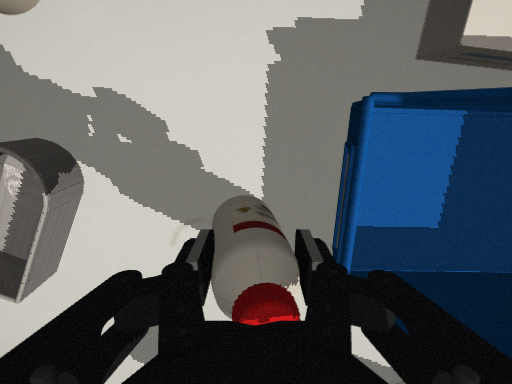

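The pose drifted about 13 mm during the descent. I'll open, re-centre and regrip, with a helper that works out the offset.

```bash
cat > d.py <<'E'
# python3 d.py x y z yawdeg : tool-frame shift (m) & turn (deg) to target; yaw = jaw direction rel. world x
import sys
from h import *
np.set_printoptions(precision=4,suppress=True)
x,y,z,a=map(float,sys.argv[1:5]); o=ctrl.get_obs()
R0=R.from_rotvec(o["tool_rot"]); Rt=R.from_euler("z",a,degrees=True)*R.from_matrix([[0,1,0],[0,0,-1],[-1,0,0]])
print("t",round(o["t"],2),"tcp",o["tool_pos"],"open",round(o["opening"],4),"F",o["contact_force"])
print("shift",R0.inv().apply(np.array([x,y,z])-o["tool_pos"]),"turn",(R0.inv()*Rt).as_rotvec(degrees=True))
E
python3 d.py 0.6065 -0.163 0.06 0
```

```text
t 3.12 tcp [ 0.6193 -0.1502  0.0663] open 0.0454 F [ 0.3489 -0.26   -1.3474]
shift [ 0.0061 -0.0133  0.0124] turn [ 1.7044  0.2666 -1.384 ]
```

Emit:
{"api": "arm_command", "payload": {"plan": [[[0,0,0,0,0,0,0.0854],[0,0,0,0,0,0,0.0854],[0,0,0,0,0,0,0.0854],[0,0,0,0,0,0,0.0854],[0,0,0,0,0,0,0.0854]]]}}

```text
t: 3.53
tool_pos: [0.6199, -0.1507, 0.0672]
tool_rot: [1.196, 1.2, -1.171]
contact_force: [-0.1, 0.9, 0.3]
opening: 0.0857
```

```bash
python3 look.py wrist w3.png red_bottle; python3 look.py scene - red_bottle;python3 look.py side - red_bottle; python3 d.py 0.6065 -0.163 0.06 0
```

```text
t 3.5833 tcp [ 0.6199 -0.1507  0.0673] rot [ 1.1957  1.2001 -1.1712] open 0.08581599170770794
red_bottle [ 0.611  -0.1633  0.0038] 0.77
t 3.6833 tcp [ 0.6199 -0.1506  0.0672] rot [ 1.1956  1.2003 -1.1713] open 0.08549120150971674
red_bottle [ 0.6115 -0.1618  0.0004] 0.63
t 3.7833 tcp [ 0.6198 -0.1506  0.0671] rot [ 1.1955  1.2005 -1.1714] open 0.08560739938550219
red_bottle [ 0.6099 -0.1611  0.0027] 0.59
red_bottle [ 0.4502 -0.1565 -0.0006] 0.45
t 3.83 tcp [ 0.6198 -0.1506  0.067 ] open 0.085 F [ 0.7155 -0.3035  0.504 ]
shift [ 0.0068 -0.0138  0.012 ] turn [ 1.6867  0.2976 -1.451 ]
```

View pics/w3.png

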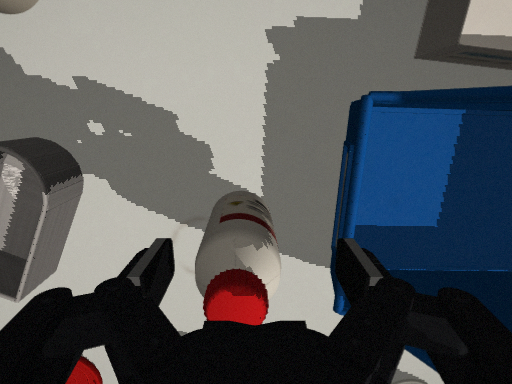

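The bottle is upright at about (0.611,-0.162), and its cap is at (236,300). Re-centring on it.

Emit:
{"api": "arm_command", "payload": {"plan": [[[0,-0.004,0.006,0.8,0.1,-0.7,0.0854],[0.002,-0.004,0.006,0.8,0.1,-0.7,0.0854],[0,0,0,0,0,0,0.0854]]]}}

```text
t: 4.08
tool_pos: [0.6113, -0.1636, 0.0648]
tool_rot: [1.208, 1.209, -1.212]
contact_force: [-0.1, 0.1, 0.1]
opening: 0.0853
```

```bash
python3 d.py 0.611 -0.162 0.063 0
```

```text
t 4.08 tcp [ 0.6113 -0.1636  0.0648] open 0.0853 F [-0.1318  0.0798  0.1036]
shift [ 0.0018 -0.0003 -0.0017] turn [-0.0308  0.0992  0.0904]
```

Emit:
{"api": "arm_command", "payload": {"plan": [[[0,0,0,0,0,0,0.04],[0,0,0,0,0,0,0.04],[0,0,0,0,0,0,0.04],[0,0,0,0,0,0,0.04],[0,0,0,0,0,0,0.04],[0,0,0,0,0,0,0.04],[-0.015,0,0,0,0,0,0.04],[-0.025,0,0,0,0,0,0.04],[-0.025,0,0,0,0,0,0.04],[0,0,0,0,0,0,0.04]]], "squeeze": 40}}

```text
t: 4.92
tool_pos: [0.6088, -0.163, 0.1302]
tool_rot: [1.207, 1.217, -1.216]
contact_force: [1.7, 0.2, 0.3]
opening: 0.0455
```

```bash
python3 look.py wrist w4.png red_bottle;  python3 d.py 0.438 -0.336 0.132 0
```

```text
t 4.9667 tcp [ 0.6077 -0.1626  0.1276] rot [ 1.2066  1.2193 -1.2179] open 0.04534952926321101
red_bottle [ 0.6075 -0.1614  0.0658] 0.71
t 5.02 tcp [ 0.6064 -0.1621  0.1252] open 0.0453 F [-0.0546 -0.1104 -2.596 ]
shift [-0.0049 -0.1682  0.1741] turn [-0.092  -0.2308  0.8867]
```

View pics/w4.png

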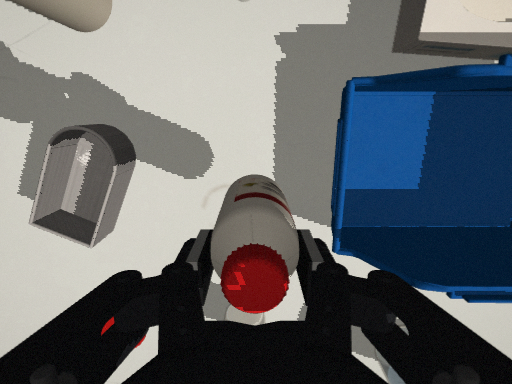

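The bottle is held with its cap at (255,285), clear of the bench. Carrying it to the red coaster.

Emit:
{"api": "arm_command", "payload": {"plan": [[[-0.005,-0.012,0.012,0,0,0,0.04],[-0.004,-0.02,0.02,0,0,0.4,0.04],[0,-0.022,0.022,0,0,0.4,0.04],[0,-0.022,0.022,0,0,0,0.04],[0,-0.022,0.022,0,0,0,0.04],[0,-0.022,0.022,0,0,0,0.04],[0,-0.02,0.02,0,0,0,0.04],[0,-0.015,0.015,0,0,0,0.04],[0,0,0,0,0,0,0.04]]]}}

```text
t: 5.77
tool_pos: [0.4372, -0.3153, 0.1161]
tool_rot: [1.209, 1.242, -1.213]
contact_force: [0.7, -0.5, -3.1]
opening: 0.0454
```

```bash
python3 look.py wrist - red_coaster red_bottle dish beaker; python3 look.py scene - red_coaster; python3 d.py 0.438 -0.336 0.132 0
```

```text
t 5.8167 tcp [ 0.4378 -0.314   0.1156] rot [ 1.2103  1.2436 -1.2122] open 0.04541661243971776
red_bottle [ 0.4336 -0.3129  0.0524] 0.72
dish [ 0.4454 -0.1509  0.0005] 0.7
beaker [ 0.5971 -0.3194  0.0029] 0.76
t 6.0667 tcp [ 0.4411 -0.3131  0.118 ] rot [ 1.2066  1.2415 -1.2074] open 0.04531888845056177
red_coaster [ 0.4385 -0.3329 -0.002 ] 0.92
t 6.12 tcp [ 0.4412 -0.3131  0.1182] open 0.0454 F [ 0.1056  0.5218 -2.282 ]
shift [-0.0142 -0.0037  0.0226] turn [ 0.5622 -1.0456  1.0921]
```

```bash
python3 -c "
from h import *
im=cv2.imread('pics/scene0.png')[:,:,::-1].astype(int)
T=T_cam('scene')
def f(m,n):
    k,l,s,c=cv2.connectedComponentsWithStats(m.astype(np.uint8)); 
    for i in np.argsort(-s[1:,4])[:3]+1: print(n,s[i],ray('scene',T,(s[i][0]+s[i][2]/2-.5,s[i][1]+s[i][3]/2-.5),0.006))
r,g,b=im[...,0],im[...,1],im[...,2]
f((r>120)&(g<50)&(b<60),'red'); f((r>150)&(g>50)&(g<130)&(b<70),'orange')
f((r<45)&(g<45)&(b<45)&(np.arange(512)[None]<200)&(np.arange(512)[None]>170)&(np.arange(384)[:,None]>155)&(np.arange(384)[:,None]<180),'black')
"
```

```text
red [310 268  29  22 476] [ 0.43674188 -0.33728685  0.006     ]
red [318 187   8   6  40] [ 0.71471096 -0.07410002  0.006     ]
red [481 333  31  20  38] [ 0.57765408 -0.71169092  0.006     ]
orange [214 153  10   7  32] [0.59113064 0.31676452 0.006     ]
orange [250 154   5   4  13] [0.68311565 0.23692245 0.006     ]
orange [337 274   2   2   2] [ 0.47252675 -0.35117001  0.006     ]
black [177 164  14   9  86] [0.4531614  0.33616943 0.006     ]
```

Emit:
{"api": "arm_command", "payload": {"plan": [[[0,-0.002,0.011,0.3,-0.5,0.5,0.04],[0,-0.002,0.01,0.3,-0.5,0.5,0.04],[0,0,0,0,0,0,0.04],[0,0,0,0,0,0,0.04]]]}}

```text
t: 6.45
tool_pos: [0.4389, -0.3352, 0.1184]
tool_rot: [1.207, 1.208, -1.208]
contact_force: [-0.2, -0.1, -2.0]
opening: 0.0451
```

```bash
python3 d.py 0.438 -0.335 0.068 0
```

```text
t 6.45 tcp [ 0.4389 -0.3352  0.1184] open 0.0451 F [-0.235  -0.1105 -2.0207]
shift [ 0.0504 -0.001  -0.0003] turn [ 0.1263  0.1179 -0.0548]
```

Emit:
{"api": "arm_command", "payload": {"plan": [[[0.015,-0.001,0,0,0,0,0.04],[0.015,0,0,0,0,0,0.04],[0.012,0,0,0,0,0,0.04],[0.002,0,0,0,0,0,0.04],[0,0,0,0,0,0,0.04]]]}}

```text
t: 6.87
tool_pos: [0.439, -0.337, 0.0745]
tool_rot: [1.207, 1.203, -1.208]
contact_force: [-1.1, -0.3, -1.6]
opening: 0.0452
```

```bash
python3 d.py 0.438 -0.335 0.068 0; python3 look.py wrist w5.png red_coaster red_bottle
```

```text
t 6.87 tcp [ 0.439  -0.337   0.0745] open 0.0452 F [-1.0626 -0.3141 -1.5979]
shift [ 0.0065 -0.001  -0.002 ] turn [ 0.0641  0.2588 -0.2273]
t 6.9167 tcp [ 0.4389 -0.3368  0.0745] rot [ 1.2069  1.2038 -1.2076] open 0.045248457019447214
red_bottle [ 0.4381 -0.336   0.0101] 0.63
```

View pics/w5.png

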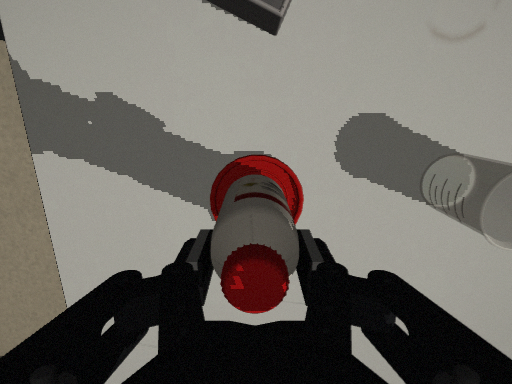

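Emit:
{"api": "arm_command", "payload": {"plan": [[[0.003,0,0,0,0,0,0.04],[0.003,0,0,0,0,0,0.04],[0.002,0,0,0,0,0,0.04],[0,0,0,0,0,0,0.04]]]}}

```text
t: 7.35
tool_pos: [0.441, -0.3387, 0.0697]
tool_rot: [1.205, 1.197, -1.206]
contact_force: [0.2, -0.8, -2.0]
opening: 0.0453
```

```bash
python3 -c "
from h import *
T=T_cam('wrist');T[2,3]+=.0065
print(ray('wrist',T,(257,155.5),.007)-[0,.038,0])"; python3 d.py 0.438 -0.335 0.068 0
```

```text
[ 0.44342784 -0.33819558  0.007     ]
t 7.35 tcp [ 0.441  -0.3387  0.0697] open 0.0453 F [ 0.1839 -0.8467 -1.9507]
shift [ 0.0016 -0.003  -0.0037] turn [ 0.0833  0.5334 -0.5011]
```

Emit:
{"api": "arm_command", "payload": {"plan": [[[0.002,0,0,0,0.4,-0.4,0.04],[0.002,0,0,0,0,0,0.04],[0,0,0,0,0,0,0.04]]]}}

```text
t: 7.6
tool_pos: [0.4418, -0.3397, 0.0687]
tool_rot: [1.206, 1.207, -1.208]
contact_force: [-0.6, 0.1, -1.0]
opening: 0.0456
```

```bash
python3 d.py 0.44 -0.337 0.068 0
```

```text
t 7.6 tcp [ 0.4418 -0.3397  0.0687] open 0.0456 F [-0.5933  0.1256 -1.0385]
shift [ 0.0006 -0.0018 -0.0027] turn [ 0.0988  0.1708 -0.0819]
```

Nearly in contact; releasing and rising straight up.

Emit:
{"api": "arm_command", "payload": {"plan": [[[0.001,0,0,0,0,0,0.04],[0,0,0,0,0,0,0.05],[0,0,0,0,0,0,0.06],[0,0,0,0,0,0,0.0854],[0,0,0,0,0,0,0.0854],[0,0,0,0,0,0,0.0854],[-0.02,0,0,0,0,0,0.0854],[-0.035,0,0,0,0,0,0.0854],[-0.035,0,0,0,0,0,0.0854],[-0.035,0,0,0,0,0,0.0854],[-0.035,0,0,0,0,0,0.0854],[0,0,0,0,0,0,0.0854]]]}}

```text
t: 8.6
tool_pos: [0.4401, -0.3379, 0.2305]
tool_rot: [1.208, 1.215, -1.21]
contact_force: [0.7, -1.0, 1.1]
opening: 0.085
```

```bash
python3 look.py side - red_bottle red_coaster; python3 look.py wrist w6.png red_bottle red_coaster dish; python3 d.py 0.616 0.155 0.231 0
```

```text
t 8.65 tcp [ 0.4393 -0.337   0.2273] rot [ 1.209   1.2189 -1.2103] open 0.08582666591934913
red_bottle [ 0.442  -0.3386  0.0023] 0.62
red_coaster [ 0.4404 -0.3397 -0.0004] 0.43
t 8.8 tcp [ 0.4368 -0.3346  0.22  ] rot [ 1.2114  1.2314 -1.2126] open 0.08538577918662153
red_bottle [ 0.4401 -0.3405  0.0059] 0.68
red_coaster [ 0.44   -0.3355  0.0025] 0.71
dish [ 0.4452 -0.1527  0.0022] 0.69
dish [ 0.4418 -0.3398  0.0063] 0.27
t 8.95 tcp [ 0.4365 -0.3344  0.219 ] open 0.0852 F [ 0.1793 -0.3726 -0.7629]
shift [-0.0074  0.18   -0.4892] turn [ 0.0816 -0.8823  0.9428]
```

View pics/w6.png

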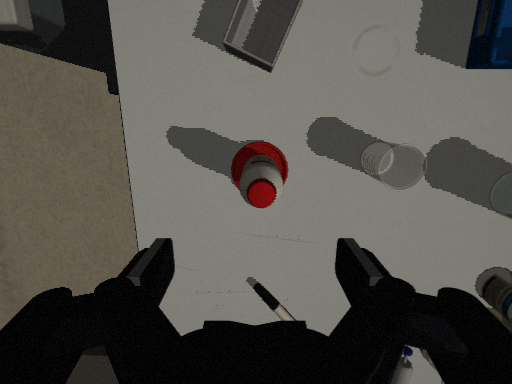

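The red bottle stands inside the rim, with its cap at (261,193) and the rim round (260,165). Next is the orange bottle.

Emit:
{"api": "arm_command", "payload": {"plan": [[[-0.005,0.01,-0.026,0,-0.4,0.4,0.0854],[-0.002,0.013,-0.034,0,-0.4,0.4,0.0854],[0,0.013,-0.036,0,0,0,0.0854],[0,0.013,-0.036,0,0,0,0.0854],[0,0.013,-0.036,0,0,0,0.0854],[0,0.013,-0.036,0,0,0,0.0854],[0,0.013,-0.036,0,0,0,0.0854],[0,0.013,-0.036,0,0,0,0.0854],[0,0.013,-0.036,0,0,0,0.0854],[0,0.013,-0.036,0,0,0,0.0854],[0,0.013,-0.036,0,0,0,0.0854],[0,0.013,-0.036,0,0,0,0.0854],[0,0.013,-0.036,0,0,0,0.0854],[0,0.013,-0.034,0,0,0,0.0854],[0,0,0,0,0,0,0.0854],[0,0,0,0,0,0,0.0854]]]}}

```text
t: 10.28
tool_pos: [0.614, 0.1801, 0.2003]
tool_rot: [1.201, 1.241, -1.237]
contact_force: [0.6, -0.2, -0.8]
opening: 0.0855
```

```bash
python3 look.py wrist - orange_bottle orange_coaster black_vial outer_tray black_coaster; python3 d.py 0.616 0.155 0.12 0
```

```text
t 10.3333 tcp [0.6137 0.1799 0.1999] rot [ 1.2012  1.2415 -1.237 ] open 0.08573663751569463
orange_bottle [0.6114 0.153  0.0023] 0.66
orange_coaster [0.6122 0.3153 0.0049] 0.97
black_vial [0.6008 0.0099 0.0008] 0.63
outer_tray [0.4417 0.1781 0.0018] 0.85
black_coaster [0.4556 0.3428 0.0027] 0.66
t 10.58 tcp [0.6145 0.1773 0.2024] open 0.0851 F [0.2152 0.1072 0.5382]
shift [0.0821 0.0046 0.023 ] turn [-0.5167 -0.5047  1.9901]
```

Emit:
{"api": "arm_command", "payload": {"plan": [[[0.01,0,0.011,-0.3,-0.3,1,0.0854],[0.03,0,0.012,-0.3,-0.3,1,0.0854],[0.03,-0.001,0,0,0,0,0.0854],[0.01,0,0,0,0,0,0.0854],[0,0,0,0,0,0,0.0854],[0,0,0,0,0,0,0.0854]]]}}

```text
t: 11.08
tool_pos: [0.6152, 0.1483, 0.1257]
tool_rot: [1.218, 1.197, -1.206]
contact_force: [-0.7, -0.3, -0.1]
opening: 0.0856
```

```bash
python3 look.py wrist - orange_bottle orange_coaster; python3 d.py 0.613 0.154 0.03 0
```

```text
t 11.1333 tcp [0.6155 0.1484 0.1261] rot [ 1.2182  1.1968 -1.2051] open 0.08558096691404651
orange_bottle [0.6175 0.1514 0.001 ] 0.9
t 11.23 tcp [0.6164 0.1489 0.1273] open 0.0859 F [ 0.4194 -0.5128 -0.6949]
shift [ 0.0973 -0.0049 -0.0051] turn [-0.2917  0.0421 -0.8345]
```

Emit:
{"api": "arm_command", "payload": {"plan": [[[0.015,-0.001,-0.004,-0.3,0,-0.8,0.0854],[0.025,0,0,0,0,0,0.0854],[0.025,0,0,0,0,0,0.0854],[0.015,0,0,0,0,0,0.0854],[0.004,0,0,0,0,0,0.0854],[0,0,0,0,0,0,0.0854],[0,0,0,0,0,0,0.0854]]]}}

```text
t: 11.82
tool_pos: [0.6225, 0.1567, 0.0467]
tool_rot: [1.214, 1.203, -1.196]
contact_force: [-0.2, -0.1, 0.4]
opening: 0.0855
```

```bash
python3 look.py wrist - orange_bottle; python3 d.py 0.616 0.153 0.03 0
```

```text
t 11.8667 tcp [0.6227 0.1568 0.0471] rot [ 1.2147  1.2025 -1.1953] open 0.0853419240900424
orange_bottle [ 0.618   0.1537 -0.002 ] 0.57
t 11.92 tcp [0.6231 0.1567 0.0476] open 0.0851 F [0.1117 0.9583 0.1156]
shift [ 0.0175 -0.0073  0.0037] turn [ 0.2005 -0.1394 -0.838 ]
```

Emit:
{"api": "arm_command", "payload": {"plan": [[[0.008,-0.004,0.002,0.2,-0.1,-0.8,0.0854],[0.008,-0.002,0.001,0,0,0,0.0854],[0,0,0,0,0,0,0.0854],[0,0,0,0,0,0,0.0854]]]}}

```text
t: 12.25
tool_pos: [0.6192, 0.1538, 0.034]
tool_rot: [1.213, 1.206, -1.205]
contact_force: [0.2, 0.4, 0.3]
opening: 0.0853
```

```bash
python3 d.py 0.617 0.153 0.03 0
```

```text
t 12.25 tcp [0.6192 0.1538 0.034 ] open 0.0853 F [0.2231 0.4224 0.3074]
shift [ 0.004  -0.0023  0.0008] turn [-0.0127 -0.0758 -0.328 ]
```

Good; close and lift.

Emit:
{"api": "arm_command", "payload": {"plan": [[[0.001,-0.001,0,0,0,0,0.05],[0,0,0,0,0,0,0.03],[0,0,0,0,0,0,0.028],[0,0,0,0,0,0,0.028],[0,0,0,0,0,0,0.028],[0,0,0,0,0,0,0.028],[0,0,0,0,0,0,0.028],[-0.012,0,0,0,0,0,0.028],[-0.025,0,0,0,0,0,0.028],[-0.02,0,0,0,0,0,0.028],[0,0,0,0,0,0,0.028],[0,0,0,0,0,0,0.028]]], "squeeze": 30}}

```text
t: 13.25
tool_pos: [0.6171, 0.1536, 0.0934]
tool_rot: [1.212, 1.207, -1.206]
contact_force: [-0.3, 0.1, -0.4]
opening: 0.0347
```

```bash
python3 look.py wrist - orange_bottle orange_coaster;  python3 d.py 0.611 0.318 0.09 0
```

```text
t 13.3 tcp [0.6175 0.1536 0.0938] rot [ 1.2129  1.2061 -1.2051] open 0.03437970066154101
orange_bottle [0.6162 0.1536 0.0625] 0.79
t 13.4 tcp [0.6164 0.1535 0.0919] open 0.0346 F [ 0.2557 -0.4321 -0.3033]
shift [ 0.002  -0.0054 -0.1645] turn [-0.0257 -0.0477 -0.1099]
```

Emit:
{"api": "arm_command", "payload": {"plan": [[[0,0,-0.02,0,0,0,0.028],[0,-0.001,-0.03,0,0,0,0.028],[0,-0.001,-0.03,0,0,0,0.028],[0,-0.001,-0.03,0,0,0,0.028],[0,-0.001,-0.025,0,0,0,0.028],[0,-0.001,-0.015,0,0,0,0.028],[0,0,0,0,0,0,0.028],[0,0,0,0,0,0,0.028]]]}}

```text
t: 14.07
tool_pos: [0.6055, 0.3059, 0.0789]
tool_rot: [1.2, 1.214, -1.227]
contact_force: [0.4, -0.5, -0.4]
opening: 0.0344
```

```bash
python3 look.py wrist w7.png orange_bottle orange_coaster;  python3 d.py 0.610 0.318 0.065 0
```

```text
t 14.1167 tcp [0.6053 0.3056 0.0787] rot [ 1.2009  1.2147 -1.2272] open 0.03452126135344271
orange_bottle [0.6048 0.3051 0.0464] 0.72
orange_coaster [0.6113 0.317  0.0023] 0.96
t 14.22 tcp [0.6061 0.3047 0.0796] open 0.0348 F [ 0.1075  0.0666 -0.5349]
shift [ 0.0144  0.0041 -0.0134] turn [-0.3622  0.3062  0.8471]
```

View pics/w7.png

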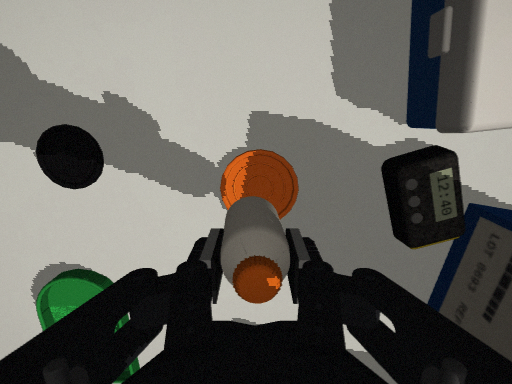

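The orange coaster spans u 221–298, centred near (259.5,187); the bottle is about 12 mm short of it.

```bash
python3 -c "
from h import *
T=T_cam('wrist')
print(ray('wrist',T,(259.5,150),.007)-[0,.032,0],ray('wrist',T,(221,186),.007)+[.032,0,0],ray('wrist',T,(298,186),.007)-[.032,0,0])"
```

```text
[0.60912328 0.31526126 0.007     ] [0.60966179 0.31809617 0.007     ] [0.60837185 0.31792406 0.007     ]
```

Emit:
{"api": "arm_command", "payload": {"plan": [[[0.004,0.003,-0.007,-0.3,0.3,0.8,0.028],[0.006,0.003,-0.006,0,0,0,0.028],[0,0,0,0,0,0,0.028],[0,0,0,0,0,0,0.028]]]}}

```text
t: 14.55
tool_pos: [0.6139, 0.3153, 0.0689]
tool_rot: [1.214, 1.206, -1.212]
contact_force: [-0.3, -0.2, -0.4]
opening: 0.0347
```

```bash
python3 look.py wrist - orange_bottle orange_coaster;  python3 d.py 0.611 0.317 0.037 0
```

```text
t 14.6 tcp [0.6137 0.3153 0.0687] rot [ 1.2135  1.206  -1.2123] open 0.03466150345109346
orange_bottle [0.6122 0.3142 0.0342] 0.66
orange_coaster [0.6102 0.3129 0.001 ] 0.62
t 14.7 tcp [0.6137 0.3154 0.0691] open 0.0348 F [ 0.3491 -0.3166 -0.089 ]
shift [ 0.0321 -0.0028 -0.0016] turn [-0.288  -0.0135 -0.0801]
```

Emit:
{"api": "arm_command", "payload": {"plan": [[[0.008,-0.002,0,-0.2,0,0,0.028],[0.01,-0.002,0,0,0,0,0.028],[0.008,-0.001,0,0,0,0,0.028],[0.003,-0.001,0,0,0,0,0.028],[0,0,0,0,0,0,0.028],[0,0,0,0,0,0,0.028]]]}}

```text
t: 15.2
tool_pos: [0.6067, 0.315, 0.0366]
tool_rot: [1.21, 1.208, -1.21]
contact_force: [-0.1, 0.3, 4.1]
opening: 0.0346
```

```bash
python3 d.py 0.610 0.316 0.037 0
```

```text
t 15.2 tcp [0.6067 0.315  0.0366] open 0.0346 F [-0.0885  0.3007  4.0784]
shift [-0.0004  0.0033 -0.001 ] turn [-0.0803  0.0106 -0.0448]
```

Emit:
{"api": "arm_command", "payload": {"plan": [[[0,0,0,0,0,0,0.04],[0,0,0,0,0,0,0.05],[0,0,0,0,0,0,0.07],[0,0,0,0,0,0,0.0854],[0,0,0,0,0,0,0.0854],[-0.02,0,0,0,0,0,0.0854],[-0.03,0,0,0,0,0,0.0854],[-0.035,0,0,0,0,0,0.0854],[-0.035,0,0,0,0,0,0.0854],[0,0,0,0,0,0,0.0854],[0,0,0,0,0,0,0.0854]]]}}

```text
t: 16.12
tool_pos: [0.6059, 0.3146, 0.1609]
tool_rot: [1.209, 1.209, -1.212]
contact_force: [0.1, -0.2, -1.0]
opening: 0.0855
```

```bash
python3 look.py side - orange_bottle orange_coaster; python3 look.py wrist - orange_bottle orange_coaster black_coaster; python3 d.py 0.602 0.01 0.15 0
```

```text
t 16.1667 tcp [0.6067 0.315  0.1621] rot [ 1.2103  1.2079 -1.2101] open 0.08550261153886873
orange_bottle [0.6054 0.3181 0.0037] 0.9
orange_bottle [0.6098 0.3199 0.0001] 0.49
orange_coaster [0.6106 0.3192 0.0018] 0.74
orange_coaster [ 0.5986 -0.319   0.0012] 0.34
t 16.3167 tcp [0.6047 0.3142 0.1578] rot [ 1.2054  1.2109 -1.2161] open 0.08509739265315804
orange_bottle [0.6038 0.3146 0.0051] 0.7
orange_coaster [ 0.6112  0.3148 -0.    ] 0.86
black_coaster [0.457  0.3404 0.0025] 0.63
black_coaster [0.6116 0.3166 0.0029] 0.21
t 16.47 tcp [0.6044 0.3141 0.1571] open 0.0853 F [-0.1224  0.3945  0.1996]
shift [ 0.0081 -0.0018  0.304 ] turn [-0.0853  0.1889  0.4165]
```

```bash
python3 look.py wrist w8.png; python3 -c "
import cv2;im=cv2.imread('pics/w8.png')[90:290,160:360];cv2.imwrite('pics/w8c.png',cv2.resize(im,None,fx=3,fy=3,interpolation=2))"
```

```text
t 16.5167 tcp [0.6045 0.3141 0.1573] rot [ 1.2047  1.2112 -1.217 ] open 0.08541257677664922
```

View pics/w8c.png

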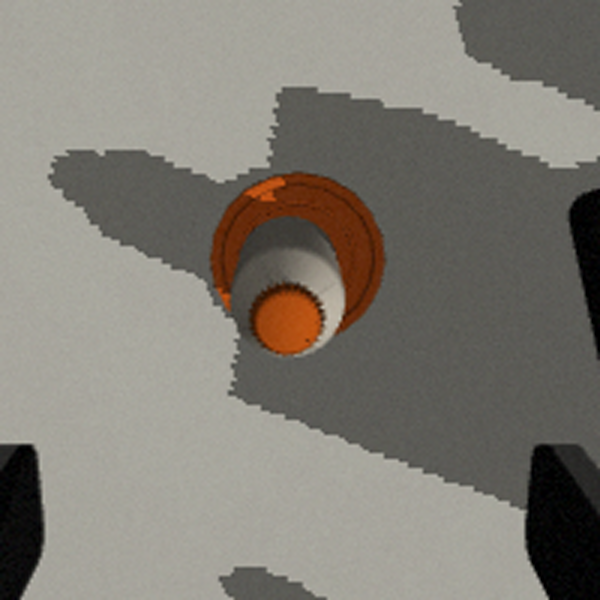

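The orange bottle is inside its rim, about 3 mm off centre. Next is the vial.

Emit:
{"api": "arm_command", "payload": {"plan": [[[0,0,0.024,0,0.2,0.4,0.0854],[0,0,0.034,0,0,0,0.0854],[0,0,0.034,0,0,0,0.0854],[0,0,0.034,0,0,0,0.0854],[0,0,0.034,0,0,0,0.0854],[0,0,0.034,0,0,0,0.0854],[0,0,0.034,0,0,0,0.0854],[0,0,0.034,0,0,0,0.0854],[0,0,0.025,0,0,0,0.0854],[0,0,0.01,0,0,0,0.0854],[0,0,0,0,0,0,0.0854],[0,0,0,0,0,0,0.0854]]]}}

```text
t: 17.52
tool_pos: [0.5997, 0.0061, 0.147]
tool_rot: [1.202, 1.221, -1.217]
contact_force: [-0.0, 0.0, 0.9]
opening: 0.0853
```

```bash
python3 look.py wrist - black_vial film_roll; python3 d.py 0.602 0.01 0.08 0
```

```text
t 17.5667 tcp [0.5997 0.0065 0.147 ] rot [ 1.2007  1.221  -1.2164] open 0.08527627268028712
black_vial [0.6016 0.0098 0.0017] 0.67
film_roll [0.4593 0.0004 0.0011] 0.59
t 17.67 tcp [0.5998 0.0073 0.1473] open 0.0855 F [ 0.52    0.084  -0.0696]
shift [ 0.0672  0.0031 -0.0026] turn [ 0.2813 -0.0311  0.7431]
```

Emit:
{"api": "arm_command", "payload": {"plan": [[[0.015,0.002,-0.002,0.3,0,0.7,0.0854],[0.025,-0.001,0,0,0,0,0.0854],[0.02,-0.001,0,0,0,0,0.0854],[0.008,0,0,0,0,0,0.0854],[0,0,0,0,0,0,0.0854],[0,0,0,0,0,0,0.0854]]]}}

```text
t: 18.17
tool_pos: [0.6021, 0.0176, 0.0797]
tool_rot: [1.205, 1.211, -1.197]
contact_force: [0.4, -0.6, 0.0]
opening: 0.0853
```

```bash
python3 look.py wrist - black_vial; python3 d.py 0.602 0.01 0.014 0
```

```text
t 18.2167 tcp [0.6022 0.0176 0.0799] rot [ 1.2056  1.2112 -1.1968] open 0.08518131554990722
black_vial [0.6017 0.0102 0.0024] 0.7
t 18.27 tcp [0.6027 0.0172 0.0806] open 0.0853 F [0.2989 1.1146 0.6987]
shift [ 0.0665 -0.0012  0.0073] turn [ 0.5644 -0.0804 -0.3909]
```

Emit:
{"api": "arm_command", "payload": {"plan": [[[0.015,-0.001,0.006,0.6,0,-0.4,0.0854],[0.02,-0.001,0.002,0,0,0,0.0854],[0.018,-0.001,0.002,0,0,0,0.0854],[0.006,0,0,0,0,0,0.0854],[0,0,0,0,0,0,0.0854],[0,0,0,0,0,0,0.0854]]]}}

```text
t: 18.77
tool_pos: [0.6051, 0.005, 0.024]
tool_rot: [1.216, 1.2, -1.204]
contact_force: [-0.6, -0.4, -0.2]
opening: 0.0853
```

```bash
python3 look.py wrist - black_vial; python3 d.py 0.602 0.01 0.014 0
```

```text
t 18.8167 tcp [0.6052 0.005  0.0243] rot [ 1.2162  1.1993 -1.2036] open 0.08507630266447509
black_vial [0.6001 0.0088 0.0017] 0.97
t 18.87 tcp [0.6056 0.0051 0.0248] open 0.0854 F [0.3065 1.1119 0.2284]
shift [ 0.0108 -0.0037 -0.0049] turn [-0.163   0.0313 -0.6813]
```

Emit:
{"api": "arm_command", "payload": {"plan": [[[0.004,-0.002,-0.003,-0.2,0,-0.6,0.0854],[0.003,-0.002,-0.001,0,0,0,0.0854],[0,0,0,0,0,0,0.0854],[0,0,0,0,0,0,0.0854]]]}}

```text
t: 19.2
tool_pos: [0.6036, 0.0095, 0.0205]
tool_rot: [1.21, 1.205, -1.204]
contact_force: [-0.8, 0.3, 1.5]
opening: 0.0856
```

```bash
python3 d.py 0.601 0.0095 0.015 0
```

```text
t 19.2 tcp [0.6036 0.0095 0.0205] open 0.0856 F [-0.7504  0.2619  1.517 ]
shift [ 0.0055 -0.0027  0.    ] turn [ 0.07    0.0633 -0.3376]
```

Emit:
{"api": "arm_command", "payload": {"plan": [[[0.004,-0.002,0,0,0,-0.2,0.0854],[0.003,-0.001,0,0,0,0,0.0854],[0,0,0,0,0,0,0.05],[0,0,0,0,0,0,0.03],[0,0,0,0,0,0,0.015],[0,0,0,0,0,0,0.015],[0,0,0,0,0,0,0.015],[0,0,0,0,0,0,0.015],[0,0,0,0,0,0,0.015],[0,0,0,0,0,0,0.015]]], "squeeze": 25}}

```text
t: 20.03
tool_pos: [0.6007, 0.0096, 0.0134]
tool_rot: [1.209, 1.207, -1.206]
contact_force: [0.2, 0.6, -0.3]
opening: 0.0217
```

Emit:
{"api": "arm_command", "payload": {"plan": [[[-0.012,0,0,0,0,0,0.015],[-0.025,0,0,0,0,0,0.015],[-0.03,0,0,0,0,0,0.015],[-0.03,0,0,0,0,0,0.015],[-0.025,0,0,0,0,0,0.015],[0,0,0,0,0,0,0.015],[0,0,0,0,0,0,0.015]]]}}

```text
t: 20.62
tool_pos: [0.5988, 0.0099, 0.1429]
tool_rot: [1.207, 1.209, -1.209]
contact_force: [0.3, -0.0, -0.9]
opening: 0.0217
```

```bash
python3 look.py wrist - black_vial; python3 d.py 0.457 0.340 0.15 0
```

```text
t 20.6667 tcp [0.5994 0.0099 0.1435] rot [ 1.208   1.2081 -1.2076] open 0.021691755549306024
black_vial [0.6015 0.0082 0.1334] 0.62
black_vial [ 0.4482 -0.1538  0.0049] 0.16
t 20.72 tcp [0.5988 0.01   0.1421] open 0.0213 F [-0.5387  0.0714 -0.1197]
shift [-0.0081 -0.1413 -0.3302] turn [0.0833 0.0463 0.045 ]
```

Emit:
{"api": "arm_command", "payload": {"plan": [[[-0.002,-0.008,-0.02,0,0,0,0.015],[-0.001,-0.013,-0.03,0,0,0,0.015],[-0.001,-0.013,-0.03,0,0,0,0.015],[-0.001,-0.013,-0.03,0,0,0,0.015],[-0.001,-0.013,-0.03,0,0,0,0.015],[-0.001,-0.013,-0.03,0,0,0,0.015],[0,-0.013,-0.03,0,0,0,0.015],[0,-0.013,-0.03,0,0,0,0.015],[0,-0.013,-0.03,0,0,0,0.015],[0,-0.013,-0.03,0,0,0,0.015],[0,-0.008,-0.02,0,0,0,0.015],[0,-0.005,-0.012,0,0,0,0.015],[0,0,0,0,0,0,0.015],[0,0,0,0,0,0,0.015]]]}}

```text
t: 21.88
tool_pos: [0.4398, 0.3405, 0.1225]
tool_rot: [1.18, 1.229, -1.249]
contact_force: [0.2, -0.7, -1.3]
opening: 0.0216
```

```bash
python3 look.py wrist w9.png black_vial black_coaster; python3 d.py 0.456 0.341 0.06 0
```

```text
t 21.9333 tcp [0.4397 0.3401 0.1223] rot [ 1.1802  1.2288 -1.2504] open 0.021682083643048695
black_vial [0.4411 0.3425 0.11  ] 0.93
black_coaster [0.4568 0.3401 0.0013] 0.72
t 22.03 tcp [0.4409 0.3396 0.1233] open 0.0217 F [ 0.5064 -0.428  -0.2467]
shift [ 0.0626  0.0177 -0.0023] turn [-0.2946  0.7795  2.3813]
```

Emit:
{"api": "arm_command", "payload": {"plan": [[[0.008,0.006,-0.001,-0.2,0.4,1.2,0.015],[0.02,0.006,-0.001,-0.1,0.4,1.2,0.015],[0.02,0.004,0,0,0,0,0.015],[0.01,0,0,0,0,0,0.015],[0,0,0,0,0,0,0.015],[0,0,0,0,0,0,0.015]]]}}

```text
t: 22.53
tool_pos: [0.4615, 0.3365, 0.0648]
tool_rot: [1.22, 1.202, -1.211]
contact_force: [0.4, -0.7, -0.5]
opening: 0.022
```

```bash
python3 look.py wrist - black_vial black_coaster; python3 d.py 0.456 0.341 0.0165 0
```

```text
t 22.5833 tcp [0.4614 0.3365 0.0649] rot [ 1.2194  1.2019 -1.2104] open 0.021796644927814267
black_vial [0.4611 0.3396 0.0539] 0.6
black_coaster [0.4559 0.343  0.0037] 0.7
t 22.68 tcp [0.4618 0.3374 0.0659] open 0.0216 F [ 0.4364  0.7541 -0.1245]
shift [ 0.0494 -0.0063 -0.0034] turn [-0.4528 -0.1617 -0.4451]
```

Emit:
{"api": "arm_command", "payload": {"plan": [[[0.01,-0.003,-0.002,-0.4,-0.2,-0.4,0.015],[0.016,-0.003,-0.002,0,0,0,0.015],[0.012,0,0,0,0,0,0.015],[0.002,0,0,0,0,0,0.015],[0,0,0,0,0,0,0.015],[0,0,0,0,0,0,0.015]]]}}

```text
t: 23.18
tool_pos: [0.458, 0.3438, 0.0275]
tool_rot: [1.213, 1.207, -1.202]
contact_force: [-0.3, 0.1, -1.3]
opening: 0.022
```

```bash
python3 look.py wrist w10.png black_vial black_coaster; python3 d.py 0.456 0.341 0.0165 0
```

```text
t 23.2333 tcp [0.4581 0.3439 0.0277] rot [ 1.2135  1.2071 -1.2021] open 0.021766770219754903
black_vial [0.458  0.3439 0.0164] 0.95
black_coaster [0.4592 0.3423 0.0028] 0.75
t 23.33 tcp [0.4585 0.344  0.0282] open 0.0218 F [-0.3197 -0.3283 -0.2506]
shift [ 0.0117 -0.0026  0.003 ] turn [ 0.0604 -0.1941 -0.4362]
```

View pics/w10.png

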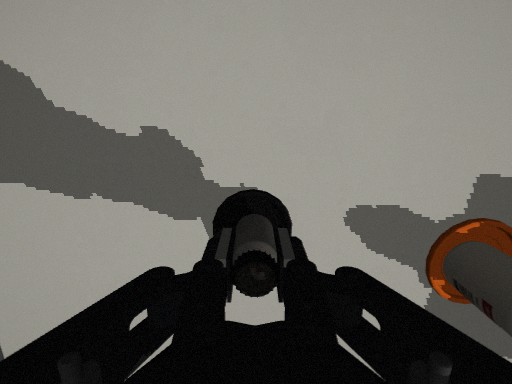

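The vial is over the black coaster, whose rim top is at (252,190) and spans u 213–292. Lowering and releasing.

Emit:
{"api": "arm_command", "payload": {"plan": [[[0.005,-0.002,0.001,0,-0.1,-0.4,0.015],[0.004,-0.001,0.001,0,0,0,0.015],[0.001,0,0,0,0,0,0.015],[0,0,0,0,0,0,0.015]]]}}

```text
t: 23.67
tool_pos: [0.4565, 0.3423, 0.019]
tool_rot: [1.212, 1.21, -1.205]
contact_force: [0.8, 0.3, -1.0]
opening: 0.0218
```

```bash
python3 d.py 0.456 0.341 0.0165 0
```

```text
t 23.67 tcp [0.4565 0.3423 0.019 ] open 0.0218 F [ 0.7788  0.2896 -0.9942]
shift [ 0.0025 -0.0005  0.0013] turn [ 0.0498 -0.1712 -0.1486]
```

Emit:
{"api": "arm_command", "payload": {"plan": [[[0.002,0,0,0,0,0,0.015],[0.0015,0,0,0,0,0,0.015],[0,0,0,0,0,0,0.015],[0,0,0,0,0,0,0.03],[0,0,0,0,0,0,0.05],[0,0,0,0,0,0,0.07],[0,0,0,0,0,0,0.0854],[-0.02,0,0,0,0,0,0.0854],[-0.03,0,0,0,0,0,0.0854],[-0.035,0,0,0,0,0,0.0854],[-0.035,0,0,0,0,0,0.0854],[-0.035,0,0,0,0,0,0.0854],[-0.03,0,0,0,0,0,0.0854],[-0.02,0,0,0,0,0,0.0854],[0,0,0,0,0,0,0.0854],[0,0,0,0,0,0,0.0854]]]}}

```text
t: 25.0
tool_pos: [0.4542, 0.3406, 0.227]
tool_rot: [1.207, 1.212, -1.211]
contact_force: [-0.7, 0.1, -1.3]
opening: 0.0855
```

```bash
python3 look.py wrist w11.png black_vial black_coaster outer_tray; python3 look.py scene - black_vial black_coaster; python3 d.py 0.445 -0.08 0.23 0
```

```text
t 25.05 tcp [0.4544 0.3407 0.2271] rot [ 1.2075  1.2117 -1.2108] open 0.08530801732667372
black_vial [0.4597 0.3442 0.0037] 0.8
outer_tray [0.4425 0.1788 0.0005] 0.67
t 25.25 tcp [0.453  0.3399 0.2237] rot [ 1.2027  1.2134 -1.2163] open 0.08546532292326725
black_vial [ 0.4577  0.342  -0.0001] 0.45
black_coaster [ 0.4531  0.3409 -0.0055] 0.44
t 25.35 tcp [0.4532 0.34   0.2241] open 0.0856 F [-0.845  -0.4818  0.3319]
shift [-0.0047 -0.0085  0.42  ] turn [0.0343 0.1515 0.4418]
```

View pics/w11.png

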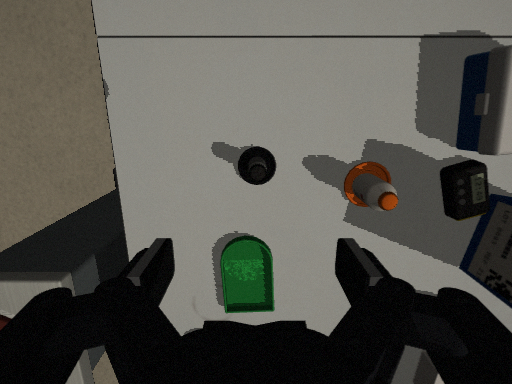

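The vial is inside the black coaster at (258,165), and the orange bottle is in its coaster. Next I fit the tray and dish poses by silhouette.

```bash
cat > fit.py <<'E'
from h import *
from scipy.optimize import minimize
def outline(hw,y0,yr,r,h):
    a=np.linspace(0,np.pi,40); p=np.r_[[[-hw,y0],[hw,y0]],np.c_[r*np.cos(a),yr+r*np.sin(a)]]
    return np.vstack([np.c_[p,0*p[:,0]+z] for z in (0,h)])
DISH=outline(.030,-.052,.025,.030,.040); TRAY=outline(.038,-.060,.025,.038,.013)
def poly(cam,T,M,x,y,a,z=0):
    P=R.from_euler("z",a).apply(M)+[x,y,z]
    return cv2.convexHull(np.array([proj(cam,T,p) for p in P],np.float32))
def cost(v,M,obs,z):
    s=0
    for cam,T,m in obs:
        k=4; H=poly(cam,T,M,v[0],v[1],v[2],z); im=np.zeros((384*k,512*k),np.uint8)
        cv2.fillConvexPoly(im,np.round((H*k+(k-1)/2)*16).astype(np.int32),1,shift=4); f=cv2.resize(im.astype(np.float32),(512,384),interpolation=cv2.INTER_AREA)
        s+=np.abs(f-m).sum()/m.sum()
    return s/len(obs)
def fit(M,obs,x,y,z=0,yaws=np.arange(-1.4,1.41,.2)):
    a=min(yaws,key=lambda a:cost((x,y,a),M,obs,z))
    best=minimize(cost,[x,y,a],(M,obs,z),method="Nelder-Mead",options=dict(initial_simplex=[[x,y,a],[x+.006,y,a],[x,y+.006,a],[x,y,a+.1]],xatol=1e-4,fatol=1e-4))
    return best.x,best.fun
def mask(cam,thing):
    r=cut_out(cam,thing); 
    if not r: return None
    m=r[0]["mask"].astype(np.uint8); k,l,s,c=cv2.connectedComponentsWithStats(m); i=1+np.argmax(s[1:,4])
    h=cv2.convexHull(np.argwhere(l==i)[:,::-1].astype(np.int32)); o=np.zeros((384,512),np.uint8); cv2.fillConvexPoly(o,h,1); print(cam,thing,round(r[0]["conf"],2),s[i]); return o
E
python3 - <<'E'
from fit import *
for n,M,x,y,cams in(("outer_tray",TRAY,.442,.175,("scene","side","wrist")),("dish",DISH,.446,-.155,("scene","side"))):
    obs=[]
    for c in cams:
        T,_=snap(c); m=mask(c,n)
        if m is not None: obs.append((c,T,m)); print(c,fit(M,obs[-1:],x,y))
    print(n,fit(M,obs,x,y))
E
```

```text
scene outer_tray 0.85 [191 178  38  26 621]Traceback (most recent call last):
  File "<stdin>", line 6, in <module>
  File "fit.py", line 19, in fit
    best=minimize(cost,[x,y,a],(M,obs,z),method="Nelder-Mead",options=dict(initial_simplex=[[x,y,a],[x+.006,y,a],[x,y+.006,a],[x,y,a+.1]],xatol=1e-4,fatol=1e-4))
    res = _minimize_neldermead(fun, x0, args, callback, bounds=bounds,
                               **options)
    fxr = func(xr)
    fx = function(np.copy(x), *(wrapper_args + args))
  File "fit.py", line 13, in cost
    k=4; H=poly(cam,T,M,v[0],v[1],v[2],z); im=np.zeros((384*k,512*k),np.uint8)
           ~~~~^^^^^^^^^^^^^^^^^^^^^^^^^^
  File "fit.py", line 9, in poly
    return cv2.convexHull(np.array([proj(cam,T,p) for p in P],np.float32))
                                    ~~~~^^^^^^^^^
  File "h.py", line 19, in proj
    c=calibration(name); q=np.linalg.inv(T)@np.r_[p,1]; s=q[:2]/q[2]; s=s*(1+c["k1"]*(s@s)); return s*[c["fx"],c["fy"]]+[c["cx"],c["cy"]]
ValueError: time passes only in moves, steps and waits
```

```bash
sed -i 's/^def T_cam/import functools\ncalibration=functools.lru_cache(calibration)\ndef T_cam/' h.py
cat > m.py <<'E'
import sys
from fit import *
S={"outer_tray":(TRAY,.442,.175),"dish":(DISH,.446,-.155)}
for a in sys.argv[1:]:
    n,cams=a.split(":")[:2]; M,x,y=S[n]; obs=[]
    for c in cams.split(","):
        T,_=snap(c); m=mask(c,n)
        if m is not None: obs.append((c,T,m)); print(c,fit(M,obs[-1:],x,y))
    print("ALL",n,fit(M,obs,x,y))
E
python3 m.py outer_tray:scene,side,wrist dish:scene,side; python3 -c "from h import *;print(ctrl.get_obs()['t'])"
```

```text
scene outer_tray 0.59 [193 178  36  25 570]
scene (array([0.44442202, 0.17474517, 0.0100726 ]), np.float64(0.055754637436762226))
side outer_tray 0.97 [ 232  232   46   47 1417]
side (array([0.44467457, 0.17334229, 0.04844358]), np.float64(0.050619484046164294))
wrist outer_tray 0.97 [ 222  236   53   77 3624]
wrist (array([0.44312657, 0.17445244, 0.04220661]), np.float64(0.026102245063565052))
ALL outer_tray (array([0.44374445, 0.17447789, 0.04827859]), np.float64(0.05275583897164105))
scene dish 0.77 [265 219  30  37 828]
scene (array([ 0.44683182, -0.15487383, -0.43025365]), np.float64(0.04154497663551402))
side dish 0.63 [285 159  37  32 785]
side (array([ 0.44964923, -0.1593095 , -0.43902596]), np.float64(0.06820913461538461))
ALL dish (array([ 0.44750767, -0.15556345, -0.40476468]), np.float64(0.08284598816049604))
25.95
```

```bash
python3 -c "
from h import *
H=np.array(calibration('wrist')['hand_eye'])
for op in (.0854,.048,.023):
  for x in (0,-.006,-.013): print(op,x,[proj('wrist',H,np.array([x,s*op/2,-.011])).round() for s in (-1,1)])
"; python3 d.py 0.447 -0.155 0.15 -24
```

```text
0.0854 0 [array([179., 224.]), array([330., 224.])]
0.0854 -0.006 [array([176., 228.]), array([333., 228.])]
0.0854 -0.013 [array([172., 234.]), array([337., 234.])]
0.048 0 [array([212., 224.]), array([297., 224.])]
0.048 -0.006 [array([211., 228.]), array([299., 228.])]
0.048 -0.013 [array([208., 234.]), array([301., 234.])]
0.023 0 [array([234., 224.]), array([275., 224.])]
0.023 -0.006 [array([234., 228.]), array([276., 228.])]
0.023 -0.013 [array([233., 234.]), array([277., 234.])]
t 25.95 tcp [0.4539 0.3404 0.2262] open 0.0855 F [0.305  0.4435 0.1503]
shift [ 0.0767 -0.0068  0.4954] turn [24.0349  0.1143  0.2599]
```

TCP is fixed at the shut position: the fingertips sit about 9 mm back at 60 mm opening. Going to the dish.

Emit:
{"api": "arm_command", "payload": {"plan": [[[0,0,0.025,0,0,0,0.0854],[0,0,0.035,0,0,0,0.0854],[0,0,0.036,0,0,0,0.0854],[0,-0.001,0.036,0,0,0,0.0854],[0,-0.001,0.036,0,0,0,0.0854],[0,-0.001,0.036,0,0,0,0.0854],[0,-0.001,0.036,0,0,0,0.0854],[0,-0.001,0.036,0,0,0,0.0854],[0,0,0.036,0,0,0,0.0854],[0,0,0.036,0,0,0,0.0854],[0,0,0.036,0,0,0,0.0854],[0,0,0.036,0,0,0,0.0854],[0,0,0.03,0,0,0,0.0854],[0,0,0.015,0,0,0,0.0854],[0,0,0,6,0,0,0.0854],[0,0,0,6,0,0,0.0854],[0,0,0,6,0,0,0.0854],[0,0,0,6,0,0,0.0854],[0,0,0,0,0,0,0.0854],[0,0,0,0,0,0,0.0854]]]}}

```text
t: 27.62
tool_pos: [0.4494, -0.1475, 0.2297]
tool_rot: [1.523, 0.965, -1.518]
contact_force: [-0.1, 0.3, 0.6]
opening: 0.0854
```

```bash
python3 m.py dish:wrist; python3 look.py wrist - dish; python3 d.py 0.447 -0.155 0.15 -24
```

```text
wrist dish 0.62 [ 231  130   51   88 3992]
wrist (array([ 0.44870593, -0.15467566, -0.43654877]), np.float64(0.04700920245398773))
ALL dish (array([ 0.44870593, -0.15467566, -0.43654877]), np.float64(0.04700920245398773))
t 27.7667 tcp [ 0.4494 -0.1473  0.2296] rot [ 1.5233  0.9645 -1.518 ] open 0.0853054940466072
dish [ 0.4481 -0.1522  0.0011] 0.88
t 27.82 tcp [ 0.4494 -0.1473  0.2296] open 0.0854 F [ 0.3238 -0.0222  1.0028]
shift [0.0796 0.0006 0.008 ] turn [-0.96    0.0455 -0.3761]
```

Emit:
{"api": "arm_command", "payload": {"plan": [[[0.02,0,0.004,0,0,-0.4,0.0854],[0.035,0,0.003,0,0,0,0.0854],[0.035,0,0,0,0,0,0.0854],[0.035,0,0,0,0,0,0.0854],[0.02,0,0,0,0,0,0.0854],[0,0,0,0,0,0,0.0854],[0,0,0,0,0,0,0.0854]]]}}

```text
t: 28.4
tool_pos: [0.4498, -0.1547, 0.0839]
tool_rot: [1.518, 0.967, -1.51]
contact_force: [-0.7, -0.8, 1.2]
opening: 0.0853
```

```bash
python3 m.py dish:wrist; python3 look.py wrist w12.png; python3 d.py 0.4485 -0.1545 0.01 -25
```

```text
wrist dish 0.85 [  210   134    86   145 11085]
wrist (array([ 0.44840528, -0.15480957, -0.42779647]), np.float64(0.027762326450694198))
ALL dish (array([ 0.44840528, -0.15480957, -0.42779647]), np.float64(0.027762326450694198))
t 28.55 tcp [ 0.4512 -0.1555  0.0861] rot [ 1.5188  0.9629 -1.5077] open 0.08515338308823911
t 28.55 tcp [ 0.4512 -0.1555  0.0861] open 0.0852 F [0.9998 0.7673 0.2833]
shift [ 0.0761 -0.004   0.0001] turn [ 0.5369  0.0815 -0.7873]
```

View pics/w12.png

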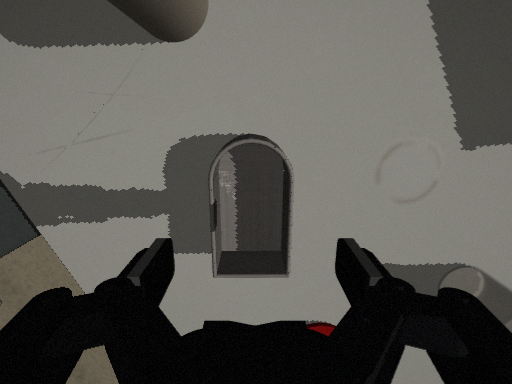

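The dish is aligned between the fingers, with its sides at u 212 and 292. Descending.

Emit:
{"api": "arm_command", "payload": {"plan": [[[0.015,-0.003,0,0.2,0,-0.8,0.0854],[0.025,-0.001,0,0,0,0,0.0854],[0.022,-0.001,0,0,0,0,0.0854],[0.008,0,0,0,0,0,0.0854],[0,0,0,0,0,0,0.0854],[0,0,0,0,0,0,0.0854]]]}}

```text
t: 29.05
tool_pos: [0.4541, -0.1574, 0.0217]
tool_rot: [1.521, 0.958, -1.509]
contact_force: [1.2, -0.2, -0.3]
opening: 0.0851
```

```bash
python3 d.py 0.4484 -0.1547 0.01 -24.5
```

```text
t 29.05 tcp [ 0.4541 -0.1574  0.0217] open 0.0851 F [ 1.1537 -0.2102 -0.2947]
shift [ 0.0116 -0.0065 -0.0001] turn [-0.1476  0.1503 -0.9457]
```

Emit:
{"api": "arm_command", "payload": {"plan": [[[0.006,-0.004,0,-0.1,0.1,-0.9,0.0854],[0.004,-0.002,0,0,0,0,0.0854],[0,0,0,0,0,0,0.0854],[0,0,0,0,0,0,0.0854]]]}}

```text
t: 29.38
tool_pos: [0.4509, -0.1561, 0.0143]
tool_rot: [1.518, 0.97, -1.514]
contact_force: [0.3, -0.8, -1.3]
opening: 0.0856
```

```bash
python3 d.py 0.4484 -0.1547 0.01 -24.5
```

```text
t 29.38 tcp [ 0.4509 -0.1561  0.0143] open 0.0856 F [ 0.2699 -0.8029 -1.2516]
shift [ 0.0043 -0.0029 -0.0002] turn [-0.0286  0.063  -0.3062]
```

Emit:
{"api": "arm_command", "payload": {"plan": [[[0.003,-0.002,0,0,0,-0.3,0.0854],[0.001,-0.001,0,0,0,0,0.08],[0,0,0,0,0,0,0.065],[0,0,0,0,0,0,0.052],[0,0,0,0,0,0,0.05],[0,0,0,0,0,0,0.05],[0,0,0,0,0,0,0.05],[0,0,0,0,0,0,0.05]]], "squeeze": 60}}

```text
t: 30.05
tool_pos: [0.4488, -0.1551, 0.0116]
tool_rot: [1.517, 0.973, -1.517]
contact_force: [0.4, -0.1, 0.2]
opening: 0.0591
```

```bash
python3 m.py dish:wrist; python3 d.py 0.4484 -0.1547 0.08 -24.5
```

```text
wrist dish 0.59 [  187   143   135   186 20935]
wrist (array([ 0.44901495, -0.15419775, -0.42534653]), np.float64(0.1514121458228772))
ALL dish (array([ 0.44901495, -0.15419775, -0.42534653]), np.float64(0.1514121458228772))
t 30.15 tcp [ 0.4487 -0.1551  0.0116] open 0.0589 F [0.1357 0.9356 0.1699]
shift [-0.0684 -0.0004 -0.0001] turn [-0.0257  0.0723 -0.0981]
```

Gripped. Lift high to clear the film roll, turn by -27° about tool x.

Emit:
{"api": "arm_command", "payload": {"plan": [[[-0.012,0,0,0,0,0,0.05],[-0.025,0,0,0,0,0,0.05],[-0.03,0,0,0,0,0,0.05],[-0.03,0,0,0,0,0,0.05],[-0.03,0,0,0,0,0,0.05],[-0.03,0,0,0,0,0,0.05],[-0.01,0,0,-4,0,0,0.05],[0,0,0,-5,0,0,0.05],[0,0,0,-5,0,0,0.05],[0,0,0,-5,0,0,0.05],[0,0,0,-5,0,0,0.05],[0,0,0,-3,0,0,0.05],[0,0,0,0,0,0,0.05],[0,0,0,0,0,0,0.05]]]}}

```text
t: 31.32
tool_pos: [0.4434, -0.152, 0.1796]
tool_rot: [1.16, 1.251, -1.167]
contact_force: [0.2, -0.6, -1.4]
opening: 0.059
```

```bash
python3 look.py wrist - dish film_roll; python3 d.py 0.4437 0.1742 0.17 2.5
```

```text
t 31.3667 tcp [ 0.4433 -0.152   0.1795] rot [ 1.1598  1.2515 -1.1669] open 0.05904625340764811
dish [ 0.4446 -0.1487  0.1693] 0.84
film_roll [0.4603 0.0008 0.001 ] 0.56
t 31.47 tcp [ 0.4435 -0.152   0.1798] open 0.059 F [ 0.2055 -0.1988 -1.5535]
shift [ 0.0113  0.0216 -0.3255] turn [ 1.2472 -0.3057  0.6156]
```

Emit:
{"api": "arm_command", "payload": {"plan": [[[0,0.001,-0.015,0.6,-0.2,0.3,0.05],[0,0.002,-0.028,0.6,-0.1,0.3,0.05],[0,0.0015,-0.03,0,0,0,0.05],[0,0.0015,-0.03,0,0,0,0.05],[0,0.0015,-0.03,0,0,0,0.05],[0,0.0015,-0.03,0,0,0,0.05],[0,0.0015,-0.03,0,0,0,0.05],[0,0.0015,-0.03,0,0,0,0.05],[0,0.0015,-0.03,0,0,0,0.05],[0,0.0015,-0.03,0,0,0,0.05],[0,0.001,-0.025,0,0,0,0.05],[0,0.001,-0.015,0,0,0,0.05],[0,0,0,0,0,0,0.05],[0,0,0,0,0,0,0.05]]]}}

```text
t: 32.63
tool_pos: [0.4476, 0.1854, 0.1793]
tool_rot: [1.189, 1.22, -1.187]
contact_force: [-0.4, 0.9, -0.9]
opening: 0.059
```

```bash
python3 look.py wrist - dish outer_tray; python3 d.py 0.4437 0.1742 0.08 2.5
```

```text
t 32.6833 tcp [0.4476 0.1851 0.1793] rot [ 1.1894  1.2204 -1.1871] open 0.05895926379500505
dish [0.4487 0.1866 0.1645] 0.97
t 32.78 tcp [0.4478 0.1842 0.1793] open 0.059 F [-0.38   -0.3123 -1.8981]
shift [ 0.0993 -0.0046  0.0098] turn [-0.9919  0.0403 -0.1433]
```

Emit:
{"api": "arm_command", "payload": {"plan": [[[0.01,-0.002,0.005,-0.5,0,-0.1,0.05],[0.025,-0.002,0.004,-0.4,0,0,0.05],[0.025,-0.001,0,0,0,0,0.05],[0.025,-0.001,0,0,0,0,0.05],[0.014,0,0,0,0,0,0.05],[0,0,0,0,0,0,0.05],[0,0,0,0,0,0,0.05]]]}}

```text
t: 33.37
tool_pos: [0.4427, 0.1661, 0.0753]
tool_rot: [1.184, 1.22, -1.183]
contact_force: [-0.4, -0.4, -2.1]
opening: 0.0592
```

```bash
python3 look.py wrist w13.png dish outer_tray; python3 d.py 0.444 0.1742 0.04 2.5
```

```text
t 33.4167 tcp [0.4426 0.1662 0.0753] rot [ 1.1838  1.2205 -1.1833] open 0.059083362752952916
dish [0.4414 0.1695 0.065 ] 0.62
t 33.52 tcp [0.4441 0.167  0.0772] open 0.0586 F [ 0.2531  0.6199 -2.0884]
shift [ 0.0372 -0.0001 -0.0073] turn [-0.5363  0.1069 -0.4022]
```

View pics/w13.png

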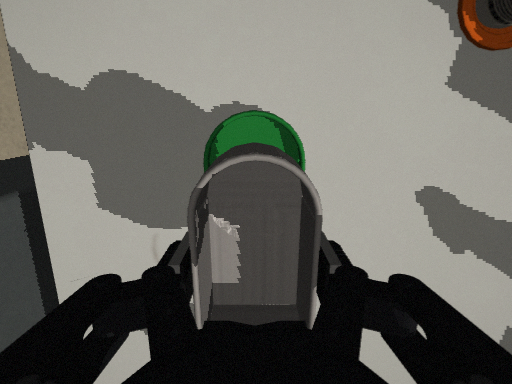

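The dish hangs level over the tray; the tray's round end is at (254,111), with sides at u 205 and 305. Cross-checking the tray position from these pixels.

```bash
python3 -c "
from h import *
T=T_cam('wrist')
T[:3,3]+=np.array([.4426,.1662,.0753])-ctrl.get_obs()['tool_pos']
print(ray('wrist',T,(254,111),.013)-[0,.063,0]);a=ray('wrist',T,(205,155),.013);b=ray('wrist',T,(305,155),.013);print(a,b,(a+b)/2)"
```

```text
[0.44016132 0.17529594 0.013     ]
[0.40447437 0.20541252 0.013     ] [0.4795747  0.20787778 0.013     ] [0.44202454 0.20664515 0.013     ]
```

Emit:
{"api": "arm_command", "payload": {"plan": [[[0.008,0,-0.004,-0.4,0.1,-0.3,0.05],[0.015,-0.001,-0.003,0,0,0,0.05],[0.012,-0.001,0,0,0,0,0.05],[0,0,0,0,0,0,0.05],[0,0,0,0,0,0,0.05]]]}}

```text
t: 33.93
tool_pos: [0.4479, 0.1761, 0.0471]
tool_rot: [1.187, 1.221, -1.165]
contact_force: [0.3, -0.2, -0.8]
opening: 0.0588
```

```bash
python3 d.py 0.444 0.1742 0.018 2.5
```

```text
t 33.93 tcp [0.4479 0.1761 0.0471] open 0.0588 F [ 0.28   -0.2211 -0.774 ]
shift [ 0.029  -0.0044  0.0018] turn [-0.0472 -0.1776 -0.8573]
```

Emit:
{"api": "arm_command", "payload": {"plan": [[[0.006,-0.003,0.001,0,-0.2,-0.8,0.05],[0.007,-0.002,0.001,0,0,0,0.05],[0,0,0,0,0,0,0.05],[0,0,0,0,0,0,0.05]]]}}

```text
t: 34.27
tool_pos: [0.4449, 0.1746, 0.0356]
tool_rot: [1.179, 1.227, -1.174]
contact_force: [0.8, 0.0, -2.0]
opening: 0.0588
```

```bash
python3 d.py 0.4438 0.1743 0.016 2.5
```

```text
t 34.27 tcp [0.4449 0.1746 0.0356] open 0.0588 F [ 0.7731  0.0227 -1.9843]
shift [ 0.0196 -0.0012  0.0002] turn [-0.0006 -0.0138 -0.2502]
```

Emit:
{"api": "arm_command", "payload": {"plan": [[[0.007,-0.001,0,0,0,-0.2,0.05],[0.007,-0.001,0,0,0,0,0.05],[0.002,0,0,0,0,0,0.05],[0,0,0,0,0,0,0.05],[0,0,0,0,0,0,0.05]]]}}

```text
t: 34.68
tool_pos: [0.4429, 0.1744, 0.0182]
tool_rot: [1.178, 1.229, -1.176]
contact_force: [0.4, -1.1, -2.3]
opening: 0.0592
```

```bash
python3 d.py 0.4438 0.1743 0.015 2.5
```

```text
t 34.68 tcp [0.4429 0.1744 0.0182] open 0.0592 F [ 0.3728 -1.0771 -2.3356]
shift [0.0032 0.0009 0.0002] turn [-0.0098 -0.0201 -0.0553]
```

Emit:
{"api": "arm_command", "payload": {"plan": [[[0.002,0.001,0,0,0,0,0.05],[0.002,0,0,0,0,0,0.05],[0,0,0,0,0,0,0.05],[0,0,0,0,0,0,0.062],[0,0,0,0,0,0,0.07],[0,0,0,0,0,0,0.0854],[0,0,0,0,0,0,0.0854],[0,0,0,0,0,0,0.0854],[-0.015,0,0,0,0,0,0.0854],[-0.025,0,0,0,0,0,0.0854],[-0.035,0,0,0,0,0,0.0854],[-0.035,0,0,0,0,0,0.0854],[-0.035,0,0,0,0,0,0.0854],[-0.03,0,0,0,0,0,0.0854],[-0.02,0,0,0,0,0,0.0854],[0,0,0,0,0,0,0.0854],[0,0,0,0,0,0,0.0854]]]}}

```text
t: 36.1
tool_pos: [0.4435, 0.1743, 0.219]
tool_rot: [1.179, 1.228, -1.175]
contact_force: [-0.6, -0.6, 0.3]
opening: 0.0853
```

```bash
python3 look.py wrist w14.png dish outer_tray; python3 look.py scene s2.png red_bottle red_coaster orange_bottle orange_coaster black_vial black_coaster beaker film_roll dish; python3 look.py side s3.png dish red_bottle orange_bottle black_vial beaker film_roll
python3 -c "
import cv2,numpy as np
a=cv2.imread('pics/s2.png')[140:310,160:440];b=cv2.imread('pics/s3.png')[110:340,120:360];c=cv2.imread('pics/w14.png')[80:270,150:360]
f=lambda i,w,h:cv2.resize(i,(w,h),interpolation=2)
cv2.imwrite('pics/m.png',np.hstack([np.vstack([f(a,480,290),f(c,480,300)]),f(b,310,590) if 0 else np.vstack([f(b,320,300),np.zeros((290,320,3),np.uint8)])]))"
```

```text
t 36.15 tcp [0.4436 0.1743 0.2189] rot [ 1.1788  1.2282 -1.1751] open 0.08535200963186361
dish [0.4425 0.1745 0.0057] 0.74
t 36.3 tcp [0.4422 0.174  0.216 ] rot [ 1.1754  1.2315 -1.1799] open 0.0851113016079656
red_bottle [ 0.4414 -0.3361  0.006 ] 0.69
red_coaster [ 0.4364 -0.3358 -0.001 ] 0.65
orange_bottle [0.6053 0.3204 0.0024] 0.63
orange_coaster [0.6062 0.318  0.0007] 0.53
black_vial [0.4565 0.3401 0.0003] 0.55
black_vial [ 0.4533  0.0025 -0.0029] 0.16
black_coaster [ 0.4526  0.3405 -0.0015] 0.38
beaker [ 0.5993 -0.3219 -0.0026] 0.86
film_roll [ 0.4576  0.0049 -0.0029] 0.68
dish [ 0.4439  0.1733 -0.0028] 0.71
t 36.8 tcp [0.443  0.1741 0.2179] rot [ 1.1772  1.2297 -1.1774] open 0.08551991578159164
dish [0.4462 0.1729 0.0041] 0.78
red_bottle [ 0.44   -0.3354 -0.0002] 0.83
black_vial [0.6098 0.3185 0.0017] 0.61
black_vial [0.4625 0.3436 0.0036] 0.48
beaker [ 0.5993 -0.3171  0.0018] 0.49
film_roll [0.4591 0.0034 0.001 ] 0.94
```

View pics/m.png

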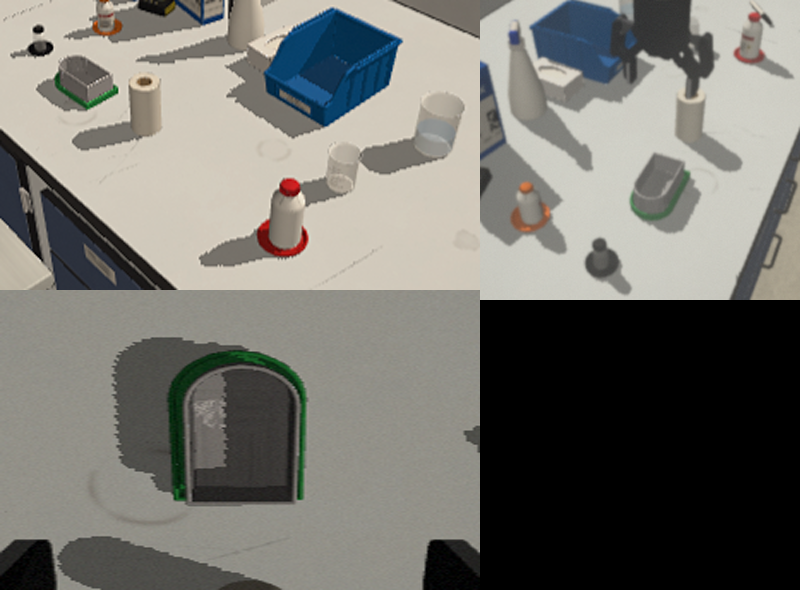

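The picture shows all three containers on their coasters, the dish in the tray, and the beaker and roll in place. One numeric check that the dish lies flat:

Run:
```python
from fit import *
obs=[]
for c in("wrist","scene","side"):
    T,_=snap(c); m=mask(c,"dish")
    if m is None: continue
    obs.append((c,T,m))
top=DISH.copy(); 
for c,T,m in obs:
    # visible hull lower part is hidden by the tray wall: use z from .012 up
    M=DISH.copy(); M[M[:,2]==0,2]=.010
    print(c,[(z,*[np.round(q,4) for q in fit(M,[(c,T,m)],.444,.174,z,[.04])]) for z in(.003,.012)])
```

```text
wrist dish 0.75 [ 230  126   53   90 4269]
scene dish 0.64 [194 172  32  28 620]
side dish 0.63 [ 235  227   39   47 1252]
wrist [(0.003, array([0.445 , 0.175 , 0.0424]), np.float64(0.022)), (0.012, array([0.4448, 0.1766, 0.0431]), np.float64(0.0347))]
scene [(0.003, array([0.4414, 0.1719, 0.0456]), np.float64(0.0968)), (0.012, array([0.4356, 0.162 , 0.0087]), np.float64(0.0824))]
side [(0.003, array([0.4453, 0.1767, 0.0344]), np.float64(0.0625)), (0.012, array([0.442 , 0.1832, 0.0463]), np.float64(0.047))]
```

At z = 3 mm the three views agree within 5 mm (tray centre 0.4437, 0.1745). At 12 mm they scatter by about 20 mm, so the dish is flat on the tray floor.

```bash
python3 -c "from station import finish_job; print(finish_job())"
```

```text
the job is handed in; nothing more can be done
None
```

The job is done and handed in. The red bottle, orange bottle and black vial each stand upright on the coaster of their cap's colour, and the dish is turned and nested in the green tray. It took about 37 s of the 109 s allowed.

**Last checks:**
- **Bottles and vial:** the closing pictures show all three upright inside their rims, about 3–5 mm off centre at most, against roughly 10 mm of room.
- **Dish:** the wrist picture put it within about 1.5 mm of the tray centre, at the tray's angle. With the dish on the tray floor (3 mm), the three cameras agreed to about 5 mm. Assuming it sat 9 mm higher, they scattered by up to about 20 mm.
- **Beaker and film roll:** both are where they started, within the measuring error.

**What disagreed or went wrong:**
- **Red bottle grip:** the first grip came in about 13 mm off because the arm drifted on the way down. It pushed the bottle a few millimetres, still upright. I opened, re-centred and gripped again.
- **Dish height:** for the scene and side cameras taken alone, the 12 mm height matched the outline slightly better than 3 mm. I went by the wrist camera and by the agreement of all three.
- **Side camera:** in its last look the network did not report the orange bottle and gave the orange coaster's spot as its first guess for the vial. The picture shows both in place.

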